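# Build up two guide rollers on their stub axles

## Robot

A 6-joint arm with a two-finger parallel gripper is mounted at the origin on a cart in front of the work surface, level with it; the furniture and walls round the work are solid. World frame = base frame: x ahead of the robot, y to its left, z up, the work surface at z = 0. Lengths are in mm, angles in degrees, forces in N, time in s.
With the tool pointing down it reaches from about 375 to 925 mm from the base axis. Payload 5.7 kg.
Tool frame: the origin (TCP) lies at the very end of the fingers, on their centre line; the grasp point (between the pads) lies 19 mm behind it; z points along the fingers, y is the line along which they close (so a half turn about z gives the same grasp; the last joint's range is limited). The gripper opens to 85 mm and grips with 20 to 120 N. Pads are 22 mm wide; open, the fingers measure 114 mm over their backs; the gripper's body (76 mm by 85 mm) begins 54 mm behind the grasp point. The pads swing forward as they close: fully open they stand 13 mm farther back than shut.
Start: joints at [62.046, 20.558, 86.54, -0, 72.909, -6.595], TCP at [218.525, 558.757, 231.267] pointing down, gripper open.
Joint ranges: [-170.27, 170.27], [-57.76, 135], [12.27, 136.19], [-55.21, 235.2], [11.17, 155.16], [-170.74, 170.74]. Speed limits (degrees/s): [136.94, 136.94, 180, 180, 180, 180].

## Interface

Orientations are given as [roll, pitch, yaw] about the fixed x, y, z axes, in that order (R = Rz(yaw) Ry(pitch) Rx(roll)).
In Python, from workcell import sensors, eyes, ticket gives the robot as it stands. The module is installed in compiled form; this text tells all that it offers.
- The arm moves only by the tool carry_out, never from a script. Its argument "plan" is a list of rows, each a list of 2 entries, a list of its own where there are three numbers: the shift along the world's x, y, z in m, then the turn, a rotation vector about the world's x, y, z in rad. In form: [[[dx, dy, dz], [wx, wy, wz]], ...]. A call has 1 to 5 rows; each row shifts and turns the commanded pose from where the row before left it; what a row does not reach is not made up. A row lasts 1/10 s, in which the tool goes at most 50 mm and 8.59 degrees, less where a joint would pass 70% of its speed; a pose out of reach is approached as far as the arm can. A call is refused whole if a number of a shift passes 0.05 or a number of a turn 0.15, either way. A call with a gripper value outside its range is refused whole. "fingers" is the opening, from 0 (shut) to 1 (fully open), set as the call begins (left out, the last holds). The fingers move at their own pace and stop on an object; "newtons" is the grip in N (left out, the last holds). Time passes only in rows, so rows that do not move let the fingers close. It gives the time, the measured TCP pose, the force, the opening and the grip force at its end, in the units of the state.
- sensors.get_obs(): the state, without advancing time (a new reading comes with each control period).
- eyes.capture(name): name is "side" or "top" or "wrist"; returns a dict with "frame" (400x640x3 uint8, blue, green, red), "depth" (400x640 float32, mm along the optical axis (not along the pixel's ray), 0 where there is no reading), "fx", "fy", "cx", "cy" (pixels), "rvec" (rotation vector, rad) and "tvec" (3), from world to camera coordinates, as OpenCV has them; the wrist camera has in their place "mount" (4x4, takes a point from camera to tool coordinates, whose origin is the TCP and whose axes are the flange's). Camera axes: x right, y down, z forward; pixel columns grow to the right and rows downward; lengths in mm; the calibration is good to about 2 mm. A picture is of the moment at which its call begins: read the wrist's pose just before it.
- ticket.job_done(): hands the job in; it is judged then, once.
The state is a dict: "clock": time; "joint_positions": joint angles; "joint_vel": joint speeds; "joint_torque": joint torques, N m; "eef_pos": TCP position; "orientation": TCP orientation; "ft_force": force on the tool from outside, world axes, zero at the start; "moment": the same for the moment, N m; "gripper_width": opening from 0.0 (shut) to 1.0 (fully open); "gripper_force": force on a finger pad.
Only numpy, scipy, OpenCV 4.12 (cv2) and the standard library are available. Lean on these libraries where they do the work, as an engineer would, in place of code of your own. Each camera call takes 0.05 s, during which the arm holds its last target. There are 200 camera calls.

## Task

Build up the two guide rollers on their stub axles. On the blue axle goes the black rubber spacer at the bottom, then the steel grooved roller, then the red collar; on the yellow axle goes the brass ring at the bottom, then the white roller. Push every part fully home so that the stacks sit flat without gaps, let go, and leave the tape measure, the bolt and the nut lying where they are.

Things in the scene. Friction and masses are not known exactly. Their poses are not given: they have to be found in the camera images.
- spacer_mid (a point): Black rubber spacer ring, 52 mm across, 10 mm thick. Bore 22 mm right through, a loose fit on either axle pin; it lies flat on the bench, bore upright, and may be gripped across its outside at any yaw. This point is its centre, half-way up; its z axis is the bore axis.
- v_roller_mid (a point): Steel grooved roller, 50 mm across, 24 mm tall: bright flanges 8 mm thick at top and bottom (gripped by these), and a groove 40 mm across and 8 mm wide round its middle. Bore 22 mm right through, a loose fit on either axle pin; it lies flat on the bench, bore upright, and may be gripped across its outside at any yaw. This point is its centre, half-way up; its z axis is the bore axis.
- collar_mid (a point): Red collar, 36 mm across, 12 mm tall, the smallest ring. Bore 22 mm right through, a loose fit on either axle pin; it lies flat on the bench, bore upright, and may be gripped across its outside at any yaw. This point is its centre, half-way up; its z axis is the bore axis.
- brass_ring_mid (a point): Brass thrust ring, 40 mm across, 10 mm thick. Bore 22 mm right through, a loose fit on either axle pin; it lies flat on the bench, bore upright, and may be gripped across its outside at any yaw. This point is its centre, half-way up; its z axis is the bore axis.
- white_roller_mid (a point): White plastic plain roller with a dark steel bush, 50 mm across, 24 mm tall. Bore 22 mm right through, a loose fit on either axle pin; it lies flat on the bench, bore upright, and may be gripped across its outside at any yaw. This point is its centre, half-way up; its z axis is the bore axis.
- blue_axle_seat (a point): Stub axle fixed to the bench: blue base plate 84 x 64 mm, 8 mm thick, with a bare steel upright pin of 16 mm diameter in its middle. The top of the pin is 62 mm above the bench, and its last 8 mm taper to a 6 mm nose. This point lies on the pin's axis at the upper face of the plate (8 mm above the bench); z is up, x along the plate's long side.
- yellow_axle_seat (a point): Stub axle fixed to the bench: yellow base plate 84 x 64 mm, 8 mm thick, with a bare steel upright pin of 16 mm diameter in its middle. The top of the pin is 50 mm above the bench, and its last 8 mm taper to a 6 mm nose. This point lies on the pin's axis at the upper face of the plate (8 mm above the bench); z is up, x along the plate's long side.
- tape_measure_mid (a point): Yellow and black tape measure standing on the bench, 35 x 82 x 65 mm, a bystander. This point is at its middle, 32 mm up.
- bolt_0_mid (a point): Hexagon bolt lying on the bench, 59 mm long (along its y axis), head 22 mm, a bystander. This point is at its middle, 8 mm up.
- nut_0_mid (a point): Loose hexagon nut lying among the parts, 22 mm across, 11 mm high, a bystander. This point is its centre. Round the work stand a fixed steel frame of 25 mm square tube lying on the bench to the right, round the parts, and a fixed toggle clamp 70 mm high behind the bolt; to the left, beyond the axles, stands a fixed bench vice 155 mm high: pass over it with room to spare.
Things that resemble listed ones, but are neither listed nor needed, are in the scene too. What is meant by the part that bears spacer_mid is not green, and is the smaller of those in its own colour.

How it is judged (in metres and radians):
At the end, for the whole second after the job is handed in: From the bottom up, blue pin: spacer, grooved roller, collar; yellow pin: brass ring, white roller. Each part is released, at rest, level (0.15 rad), within 6 mm of the pin axis and within 4 mm of its closed-up height (centres 5, 22, 40 mm above the blue plate; 5, 22 mm above the yellow) (horizontal distance between each of spacer_mid, v_roller_mid, collar_mid and blue_axle_seat below 0.006 m and z of spacer_mid in the frame of blue_axle_seat between 0.001 and 0.009 m and angle between the z axis of each of spacer_mid, v_roller_mid, collar_mid and the z axis of blue_axle_seat, either way round below 0.15 rad and linear speed of each of spacer, v_roller, collar, brass_ring, white_roller below 0.02 m/s and z of v_roller_mid in the frame of blue_axle_seat between 0.018 and 0.026 m and z of collar_mid in the frame of blue_axle_seat between 0.036 and 0.044 m and horizontal distance between each of brass_ring_mid, white_roller_mid and yellow_axle_seat below 0.006 m and z of brass_ring_mid in the frame of yellow_axle_seat between 0.001 and 0.009 m and angle between the z axis of each of brass_ring_mid, white_roller_mid and the z axis of yellow_axle_seat, either way round below 0.15 rad and z of white_roller_mid in the frame of yellow_axle_seat between 0.018 and 0.026 m); the robot touches nothing.
It fails at once if the tape measure is moved more than 30 mm (distance of tape_measure_mid from where it was at the start of the episode above 0.03 m).
It fails at once if the bolt is moved more than 30 mm (distance of bolt_0_mid from where it was at the start of the episode above 0.03 m).
It fails at once if the nut is moved more than 30 mm (distance of nut_0_mid from where it was at the start of the episode above 0.03 m).
It also fails if it takes over 120 s, if anything falls off the work surface, if the arm or the gripper's body presses on something with over 40 N, if the wrist force passes 120 N, or if a joint passes its speed limit or range.

## Working session

There is one attempt and no reset: what is moved stays moved. The work goes in short steps, Python scripts to look and compute and a tool call to move; the robot and the scene stay as the last step left them, time stands still between calls to the robot, and variables do not carry over. Pictures are saved under pics/ and viewed, at most 14 in all, crops included, and the job is handed in when it is done.

Besides the shell and the picture viewer there is one more tool, called after "Emit:" as name(argument=value, ...) on one line, values as JSON. carry_out: Moves the arm, as the interface text tells. Its arguments: {"type":"object","properties":{"plan":{"type":"array","items":{"type":"array"}},"fingers":{"type":"number"},"newtons":{"type":"number"}},"required":["plan"]}

```bash
mkdir -p pics; cat > h.py <<'E'
import numpy as np, cv2
from scipy.spatial.transform import Rotation as R
from workcell import sensors, eyes, ticket
def cap(name):
    o=sensors.get_obs(); c=eyes.capture(name)
    K=np.array([[c['fx'],0,c['cx']],[0,c['fy'],c['cy']],[0,0,1.]])
    if name=='wrist':
        T=np.eye(4); T[:3,:3]=R.from_euler('xyz',o['orientation'],degrees=True).as_matrix(); T[:3,3]=o['eef_pos']
        M=T@np.array(c['mount']); Rcw=M[:3,:3]; t=M[:3,3]
    else:
        Rw=cv2.Rodrigues(np.array(c['rvec'],float))[0]; Rcw=Rw.T; t=-Rcw@np.array(c['tvec'],float).ravel()
    c.update(K=K,Rcw=Rcw,t=t); return c
def ray(c,u,v,z):
    d=c['Rcw']@np.linalg.inv(c['K'])@np.array([u,v,1.]); return c['t']+d*(z-c['t'][2])/d[2]
def proj(c,p):
    q=c['K']@(c['Rcw'].T@(np.array(p)-c['t'])); return q[:2]/q[2]
def world(c):
    v,u=np.mgrid[:400,:640]; d=c['depth']
    P=np.stack([(u-c['cx'])/c['fx']*d,(v-c['cy'])/c['fy']*d,d],-1)
    return P@c['Rcw'].T+c['t']
E
python3 - <<'E'
from h import *
import pickle
print(sensors.get_obs())
for n in('top','side','wrist'):
    c=cap(n); cv2.imwrite(f'pics/{n}0.png',c['frame']); pickle.dump(c,open(n+'0.pkl','wb')); print(n,c['t'],c['Rcw'][:,2],c['fx'])
E
```

```text
{'clock': 0.0, 'joint_positions': array([ 6.20456958e+01,  2.05988749e+01,  8.65998292e+01,  1.48989425e-03,
        7.29074973e+01, -6.59494967e+00]), 'joint_vel': array([ 0.14621839,  0.02009511,  0.04107052,  0.04624001, -0.07969494,
        0.01491552]), 'joint_torque': array([ 1.87311351e-03, -5.27627635e+01, -2.78618538e+01, -1.40694679e-04,
        1.32938940e-02,  5.11384906e-05]), 'eef_pos': array([218.208683  , 558.18265899, 230.43821946]), 'orientation': array([-1.79894665e+02, -1.36110463e-02,  1.58640194e+02]), 'ft_force': array([ 0.13108469,  0.46593989, -0.11531348]), 'moment': array([0.00971778, 0.00376643, 0.01800824]), 'gripper_force': 0.0, 'gripper_width': 0.9981275186353455}
top [ 410.28685971 -146.83556811 1001.19480668] [ 0.15576811  0.00859514 -0.98775625] 387.59152062758903
side [ 525.9174182  -797.68177883  611.21776612] [ 0.07653519  0.75719715 -0.64868701] 379.7571165959195
wrist [140.35128936 587.9228204  373.95986859] [ 0.30194352 -0.12001209 -0.94574162] 277.81131921944694
```

View pics/top0.png

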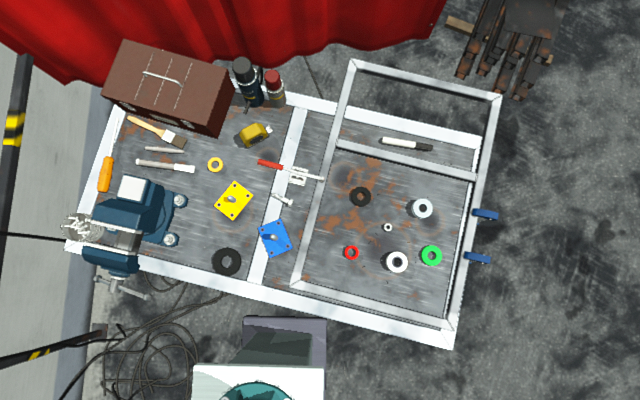

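View pics/side0.png

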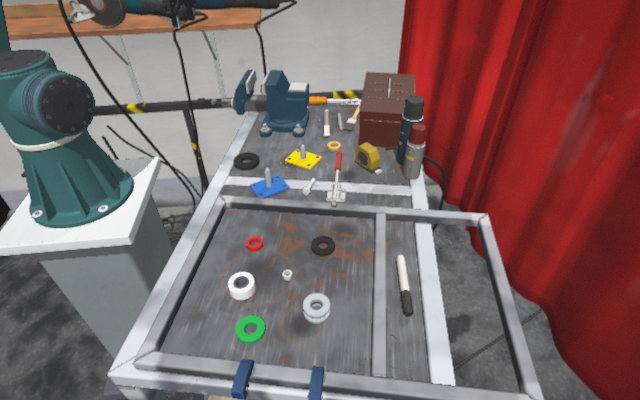

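The top view shows two black rings, at (227,262), which is larger, and (360,196), which is smaller. A green one lies at (431,255). The spacer should be the smaller black one at (360,196). The brass ring is at (215,164), red collar (351,253), grooved roller (422,208), white roller (397,262), nut (388,227), blue pin near (274,238), yellow near (234,201) and bolt (283,199). I'll measure them and enlarge a crop to confirm.

```bash
python3 - <<'E'
from h import *
import pickle
c=pickle.load(open('top0.pkl','rb')); f=c['frame']; W=world(c)
hsv=cv2.cvtColor(f,cv2.COLOR_BGR2HSV); H,S,V=cv2.split(hsv)
items={'spacer':((360,196),20,10,V<60),'blackbig':((227,262),24,10,V<60),'red':((351,253),14,12,((H<8)|(H>172))&(S>150)),
'brass':((215,164),14,10,(H>15)&(H<35)&(S>120)),'vroll':((422,208),17,24,(V>140)),'white':((397,262),17,24,(V>140)),'green':((431,255),18,10,(H>45)&(H<75)&(S>150)),'nut':((388,227),8,11,V>130),
'blue':((274,238),26,8,(H>100)&(H<120)&(S>150)),'yellow':((234,201),26,8,(H>20)&(H<35)&(S>150))}
for n,((u,v),r,z,m) in items.items():
    m=m.astype(np.uint8).copy(); k=np.zeros_like(m); cv2.circle(k,(u,v),r,1,-1); m&=k
    cs=max(cv2.findContours(m,cv2.RETR_EXTERNAL,cv2.CHAIN_APPROX_NONE)[0],key=cv2.contourArea)
    P=np.array([ray(c,*p[0],z)[:2] for p in cs],np.float32)
    rect=cv2.minAreaRect(P); (e,rad)=cv2.minEnclosingCircle(P)
    print(n,'rect',np.round(rect[0],1),np.round(rect[1],1),round(rect[2]),'circ',np.round(e,1),round(2*rad,1),'z',np.nanpercentile(W[...,2][m>0],[10,50,90]).round(1))
a=cv2.resize(f[140:290,200:270],None,fx=4,fy=4,interpolation=2); b=cv2.resize(f[140:290,335:450],None,fx=4,fy=4,interpolation=2)
cv2.imwrite('pics/crop1.png',np.hstack([a,b]))
# z along yellow pins
for n,(u,v) in {'blue':(270,238),'yel':(231,200)}.items():
    w=W[v-25:v+25,u-25:u+25].reshape(-1,3); q=w[(w[:,2]>20)&(w[:,2]<70)]; print(n,len(q),q.mean(0),q[:,2].max() if len(q) else 0)
E
```

```text
spacer rect [ 576.9 -245.6] [48.5 50.7] 65 circ [ 576.7 -244.7] 52.5 z [ 7.   9.3 11.9]
blackbig rect [401.7  91. ] [67.4 68.9] 1 circ [401.7  91.2] 72.8 z [10.9 13.6 15.8]
red rect [ 433.4 -224.4] [33.6 34.1] 46 circ [ 433.3 -223.5] 36.1 z [ 6.8 11.2 13.8]
brass rect [653.6 137.1] [38.3 36.9] 4 circ [652.3 137.5] 41.4 z [ 3.5  9.4 11.5]
vroll rect [ 559.2 -406.9] [67.  69.6] 13 circ [ 557.6 -406.1] 81.9 z [-2.1  2.7 25.2]
white rect [ 406.2 -340.9] [67.3 84.2] 34 circ [ 411.4 -337. ] 85.1 z [-2.   2.4 24.9]
green rect [ 429.9 -425.5] [47.5 50.8] 1 circ [ 431.  -425.2] 51.6 z [ 7.   9.4 11.9]
nut rect [ 504.7 -319.6] [29.1 30.2] 22 circ [ 505.6 -319.4] 37.7 z [-1.9  1.3 11.5]
blue rect [464.8 -28.4] [83.1 63.8] 24 circ [464.2 -28.1] 100.3 z [ 5.7  8.  10.2]
yellow rect [559.2  83.9] [66.  84.6] 54 circ [558.5  83.5] 102.5 z [ 5.1  7.7 10.2]
blue 42 [463.63166162 -29.23061028  53.75610488] 63.98770141785826
yel 44 [557.96759358  82.72353793  41.4976554 ] 51.187560132690805
```

View pics/crop1.png

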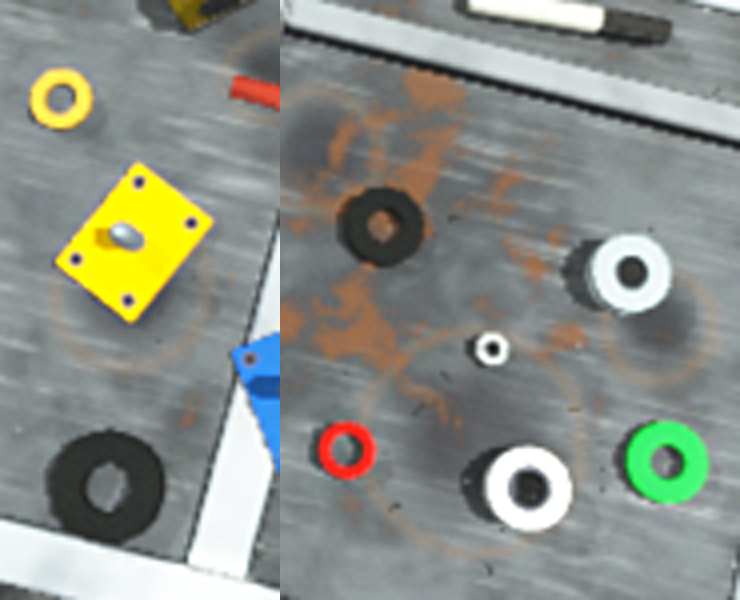

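The crop confirms it: of the two black rings, the one at (360,196) is the smaller, about 52 mm against about 72 mm for the other. Next I'll locate the two tall rollers by height, cross-check with the side camera, and check finger clearances.

```bash
python3 - <<'E'
from h import *
import pickle
c=pickle.load(open('top0.pkl','rb')); W=world(c)
pos={'spacer':(577,-245),'red':(433.3,-224),'brass':(653,137.3),'blue':(464.3,-28.5),'yellow':(558.8,83.5)}
for n,a in {'vroll':(557,-406),'white':(411,-337)}.items():
    m=((np.hypot(W[...,0]-a[0],W[...,1]-a[1])<45)&(W[...,2]>17)&(W[...,2]<32)).astype(np.uint8)
    cs=max(cv2.findContours(m,0,1)[0],key=cv2.contourArea)
    P=np.array([ray(c,*p[0],24)[:2] for p in cs],np.float32); e,r=cv2.minEnclosingCircle(P); rc=cv2.minAreaRect(P)
    print(n,np.round(e,1),2*r,np.round(rc[0],1)); pos[n]=tuple(np.array(rc[0]))
s=pickle.load(open('side0.pkl','rb')); H,S,V=cv2.split(cv2.cvtColor(s['frame'],cv2.COLOR_BGR2HSV))
Hs={'spacer':(10,V<60),'red':(12,((H<8)|(H>172))&(S>150)),'brass':(10,(H>15)&(H<35)&(S>120)),'blue':(8,(H>100)&(H<120)&(S>130)),'yellow':(8,(H>20)&(H<35)&(S>150)),'white':(24,V>210),'vroll':(24,V>120)}
for n,(z,m) in Hs.items():
    u,v=proj(s,(*pos[n],z)).astype(int); m=m.astype(np.uint8); k=np.zeros_like(m); cv2.circle(k,(u,v),24,1,-1); m&=k
    cs=max(cv2.findContours(m,0,1)[0],key=cv2.contourArea)
    P=np.array([ray(s,*p[0],z)[:2] for p in cs],np.float32); print(n,'side',np.round(cv2.minAreaRect(P)[0],1),np.round(cv2.minAreaRect(P)[1],1),'top',np.round(pos[n],1))
Q=W[c['depth']>0]
for n,p in pos.items():
    out=[]
    for yaw in (8.6,38.6,68.6,98.6,128.6,158.6):
        a=np.radians(yaw); d=Q[:,:2]-p; l=abs(d@[np.cos(a),np.sin(a)]); t=abs(d@[-np.sin(a),np.cos(a)])
        f=(l>31)&(l<62)&(t<15); out.append((yaw,round(float(np.percentile(Q[f,2],98)))))
    print(n,out)
E
```

```text
vroll [ 548.2 -400.7] 50.06106185913086 [ 548.5 -399.9]
white [ 410.9 -334.6] 50.568138122558594 [ 412. -335.]
spacer side [ 579.5 -254.3] [51.1 46.9] top [ 577 -245]
red side [ 434.9 -231.4] [32.  39.2] top [ 433.3 -224. ]
brass side [652.9 130.2] [48.1 37.1] top [653.  137.3]
blue side [466.6 -34.3] [83.5 68.1] top [464.3 -28.5]
yellow side [559.8  77.6] [69.5 86.9] top [558.8  83.5]
white side [ 412.1 -345.1] [59.3 48.3] top [ 412. -335.]
vroll side [ 560.1 -400.3] [89.7 63.6] top [ 548.5 -399.9]
spacer [(8.6, 4), (38.6, 4), (68.6, 4), (98.6, 4), (128.6, 3), (158.6, 3)]
red [(8.6, 4), (38.6, 4), (68.6, 3), (98.6, 3), (128.6, 4), (158.6, 3)]
brass [(8.6, 3), (38.6, 3), (68.6, 3), (98.6, 10), (128.6, 3), (158.6, 4)]
blue [(8.6, 11), (38.6, 11), (68.6, 11), (98.6, 9), (128.6, 8), (158.6, 11)]
yellow [(8.6, 11), (38.6, 9), (68.6, 10), (98.6, 10), (128.6, 11), (158.6, 12)]
vroll [(8.6, 4), (38.6, 3), (68.6, 4), (98.6, 3), (128.6, 3), (158.6, 3)]
white [(8.6, 4), (38.6, 3), (68.6, 4), (98.6, 4), (128.6, 4), (158.6, 4)]
```

Emit:
carry_out(plan=[[[0.025, -0.043, 0], [0, 0, 0]], [[0.025, -0.043, 0], [0, 0, 0]], [[0.025, -0.043, 0], [0, 0, 0]], [[0.025, -0.043, 0], [0, 0, 0]], [[0.025, -0.043, 0], [0, 0, 0]]], fingers=0.85, newtons=40)

```text
clock: 0.65
eef_pos: [344.0, 342.0, 231.2]
orientation: [-180.0, 0.0, 158.7]
ft_force: [1.3, 0.3, 0.2]
gripper_width: 0.851
gripper_force: 0.0
```

Emit:
carry_out(plan=[[[0.025, -0.043, 0], [0, 0, 0]], [[0.025, -0.043, 0], [0, 0, 0]], [[0.041, -0.02, 0], [0, 0, 0]], [[0.041, -0.02, 0], [0, 0, 0]], [[0.041, -0.02, 0], [0, 0, 0]]])

```text
clock: 1.15
eef_pos: [517.8, 196.3, 231.2]
orientation: [180.0, -0.0, 158.6]
ft_force: [0.5, 0.8, 0.4]
gripper_width: 0.852
gripper_force: 0.0
```

Emit:
carry_out(plan=[[[0.041, -0.02, 0], [0, 0, 0]], [[0.041, -0.02, -0.02], [0, 0, 0]], [[0.041, -0.02, -0.02], [0, 0, 0]], [[0.01, 0, -0.04], [0, 0, 0]], [[0, 0, 0], [0, 0, 0]]])

```text
clock: 1.65
eef_pos: [647.5, 136.1, 145.2]
orientation: [-179.7, -0.5, 158.5]
ft_force: [-1.5, 0.1, -0.6]
gripper_width: 0.849
gripper_force: 0.0
```

```bash
cat >> h.py <<'E'
def masks(f):
    H,S,V=cv2.split(cv2.cvtColor(f,cv2.COLOR_BGR2HSV))
    return {'brass':(H>15)&(H<35)&(S>110),'red':((H<8)|(H>172))&(S>150),'black':V<55,'blue':(H>100)&(H<120)&(S>130),'bright':(V>140)&(S<60)}
def find(c,col,z,xy,rad):
    u,v=proj(c,(*xy,z)); pr=np.linalg.norm(proj(c,(xy[0]+rad,xy[1],z))-(u,v))
    m=masks(c['frame'])[col].astype(np.uint8); k=np.zeros_like(m); cv2.circle(k,(int(u),int(v)),int(pr),1,-1); m&=k
    cs=max(cv2.findContours(m,0,1)[0],key=cv2.contourArea)
    P=np.array([ray(c,*p[0],z)[:2] for p in cs],np.float32); r=cv2.minAreaRect(P)
    return np.round(r[0],1),np.round(r[1],1),np.round(cv2.minEnclosingCircle(P)[0],1)
E
python3 - <<'E'
from h import *
c=cap('wrist'); o=sensors.get_obs(); print(o['eef_pos'],o['orientation'],o['ft_force'])
cv2.imwrite('pics/w1.png',c['frame']); print(proj(c,(653,137,10)),find(c,'brass',10,(653,137),32))
E
```

```text
[647.4160152  136.98156552 147.78921664] [-179.80875256   -0.37716624  158.58065474] [-0.94833257 -0.22028538  0.96796376]
[323.13081895 192.52882721] (array([653.2, 137.1]), array([39. , 38.1]), array([653.5, 137.1]))
```

View pics/w1.png

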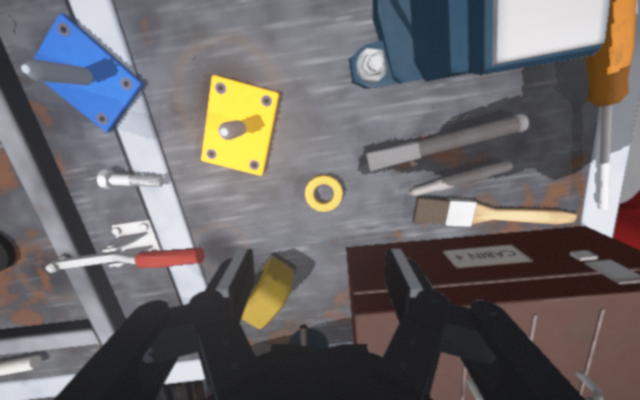

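The wrist view shows the brass ring at (323,193), which agrees with the top view: (653, 137). The toolbox (from 350,245 rightward) and the tape measure (268,290) are close by, so I'll check their heights and distances before descending.

```bash
python3 - <<'E'
from h import *
import pickle
c=pickle.load(open('top0.pkl','rb')); w=cap('wrist')
a=np.radians(68.6); 
for nm,Q in (('top',world(c)[c['depth']>0]),):
  d=Q[:,:2]-(653,137); l=d@[np.cos(a),np.sin(a)]; t=d@[np.sin(a),-np.cos(a)]
  for zlo in (15,60,100):
    f=(Q[:,2]>zlo)&(np.hypot(l,t)<160)&(Q[:,0]>580)
    i=np.argsort(np.hypot(l,t)[f])[:300:60]; print(zlo,[(round(float(x)),round(float(y)),np.round(q).tolist()) for x,y,q in zip(l[f][i],t[f][i],Q[f][i])])
f=(Q[:,0]>650)&(Q[:,1]>150)&(Q[:,1]<400)&(Q[:,2]>80); print(Q[f].min(0),Q[f].max(0))
E
```

```text
15 [(-10, 12, [661.0, 123.0, 15.0]), (26, 69, [727.0, 136.0, 111.0]), (30, 72, [731.0, 138.0, 114.0]), (30, 76, [734.0, 137.0, 68.0]), (44, 72, [736.0, 152.0, 111.0])]
60 [(26, 63, [721.0, 138.0, 112.0]), (29, 70, [729.0, 139.0, 112.0]), (27, 77, [735.0, 133.0, 89.0]), (63, 60, [732.0, 173.0, 102.0]), (62, 67, [738.0, 170.0, 114.0])]
100 [(26, 63, [721.0, 138.0, 112.0]), (49, 64, [730.0, 160.0, 114.0]), (34, 81, [741.0, 139.0, 115.0]), (27, 89, [746.0, 130.0, 114.0]), (39, 91, [752.0, 140.0, 112.0])]
[724.9209366  150.01320421  80.15615381] [942.13033335 399.77174235 142.54086564]
```

Emit:
carry_out(plan=[[[0.004, 0, -0.04], [0, 0, 0]], [[0, 0, -0.04], [0, 0, 0]], [[0, 0, -0.03], [0, 0, 0]], [[0, 0, -0.015], [0, 0, 0]], [[0, 0, 0], [0, 0, 0]]], fingers=0.65)

```text
clock: 2.25
eef_pos: [652.3, 138.3, 25.9]
orientation: [-179.9, -0.1, 158.7]
ft_force: [-1.2, 0.0, -0.1]
gripper_width: 0.654
gripper_force: 0.0
```

Emit:
carry_out(plan=[[[0, 0, -0.01], [0, 0, 0]], [[0, 0, -0.006], [0, 0, 0]], [[0, 0, 0], [0, 0, 0]]])

```text
clock: 2.55
eef_pos: [653.7, 137.8, 10.6]
orientation: [180.0, 0.0, 158.6]
ft_force: [-0.6, -0.5, -0.8]
gripper_width: 0.651
gripper_force: 0.0
```

Emit:
carry_out(plan=[[[0, 0, -0.006], [0, 0, 0]], [[0, 0, -0.004], [0, 0, 0]], [[0, 0, 0], [0, 0, 0]]])

```text
clock: 2.85
eef_pos: [653.0, 137.7, -0.3]
orientation: [-180.0, -0.1, 158.6]
ft_force: [-0.7, -0.6, -1.1]
gripper_width: 0.652
gripper_force: 0.0
```

Emit:
carry_out(plan=[[[0, 0, -0.002], [0, 0, 0]], [[0, 0, 0], [0, 0, 0]]])

```text
clock: 3.05
eef_pos: [653.4, 137.7, -1.9]
orientation: [-180.0, -0.0, 158.6]
ft_force: [-0.1, -0.4, -0.6]
gripper_width: 0.651
gripper_force: 0.0
```

```bash
python3 - <<'E'
from h import *
c=cap('wrist'); f=c['frame']; o=sensors.get_obs(); print(o['eef_pos'],o['ft_force']); cv2.imwrite('pics/w2.png',cv2.resize(f[150:400,160:480],None,fx=2.4,fy=2.4))
E
```

```text
[653.48891125 137.75166567  -1.81053685] [-0.24684789  0.4771572  -0.84561115]
```

View pics/w2.png

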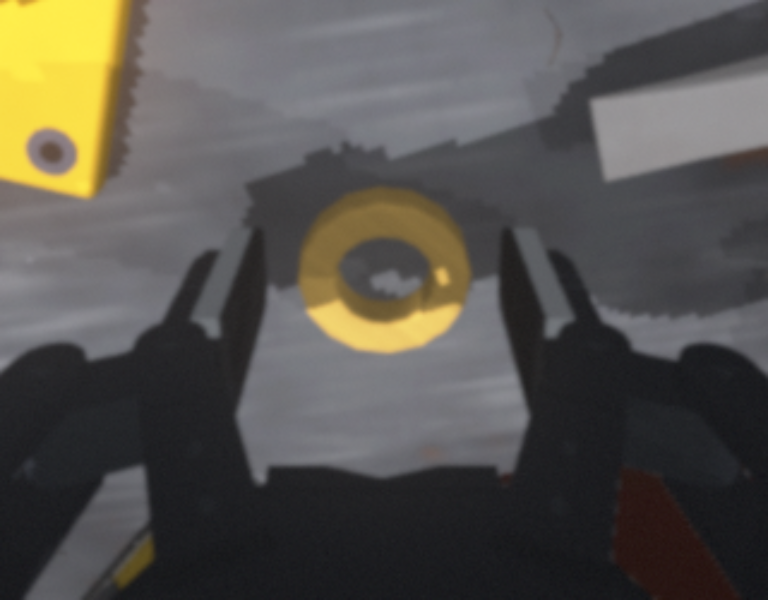

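The ring is centred between the open pads: ring at (385,270) in the crop, pads at 255 and 510. Closing now.

Emit:
carry_out(plan=[[[0, 0, 0], [0, 0, 0]], [[0, 0, 0], [0, 0, 0]], [[0, 0, 0], [0, 0, 0]], [[0, 0, 0], [0, 0, 0]]], fingers=0.3, newtons=40)

```text
clock: 3.5
eef_pos: [654.2, 137.9, -1.1]
orientation: [180.0, 0.1, 158.6]
ft_force: [-0.5, -0.1, 4.2]
gripper_width: 0.445
gripper_force: 43.4
```

Emit:
carry_out(plan=[[[0, 0, 0.02], [0, 0, 0]], [[0, 0, 0.04], [0, 0, 0]], [[0, 0, 0.04], [0, 0, 0]], [[0, 0, 0], [0, 0, 0]]])

```text
clock: 3.9
eef_pos: [657.6, 138.2, 103.9]
orientation: [179.7, 0.5, 158.6]
ft_force: [1.7, -0.5, 0.3]
gripper_width: 0.451
gripper_force: 40.5
```

Emit:
carry_out(plan=[[[-0.03, -0.0175, 0], [0, 0, 0]], [[-0.035, -0.02, 0], [0, 0, 0]], [[-0.0295, -0.0165, 0], [0, 0, 0]], [[0, 0, 0], [0, 0, 0]], [[0, 0, 0], [0, 0, 0]]])

```text
clock: 4.4
eef_pos: [558.2, 83.5, 97.7]
orientation: [-180.0, -0.1, 158.6]
ft_force: [1.8, 1.0, -0.2]
gripper_width: 0.447
gripper_force: 40.5
```

```bash
python3 - <<'E'
from h import *
c=cap('wrist'); f=c['frame']; o=sensors.get_obs(); print(o['eef_pos'],o['orientation'],o['ft_force']); cv2.imwrite('pics/w3.png',cv2.resize(f[100:350,160:480],None,fx=2.4,fy=2.4))
print(proj(c,(558.8,83.5,50)),proj(c,o['eef_pos']))
E
```

```text
[559.58853271  83.78952852  98.02124985] [1.79985765e+02 2.94029440e-02 1.58619909e+02] [ 0.13529857 -0.73065379 -0.84613171]
[320.64675931 221.40799005] [322.04745183 255.40796906]
```

View pics/w3.png

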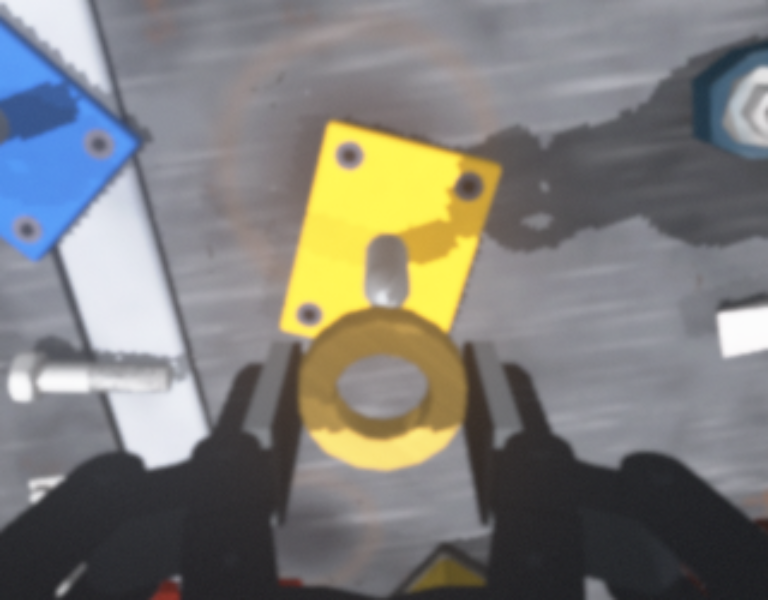

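The held brass ring is at crop (384,388) and the yellow pin's nose at (386,298), where it was predicted. The ring and pin are aligned, so I'll lower.

Emit:
carry_out(plan=[[[0, 0, -0.03], [0, 0, 0]], [[0, 0, -0.02], [0, 0, 0]], [[0, 0, -0.01], [0, 0, 0]], [[0, 0, -0.005], [0, 0, 0]], [[0, 0, 0], [0, 0, 0]]])

```text
clock: 4.95
eef_pos: [559.5, 84.0, 32.8]
orientation: [-180.0, -0.0, 158.7]
ft_force: [-0.0, 0.4, -0.7]
gripper_width: 0.447
gripper_force: 40.5
```

Emit:
carry_out(plan=[[[0, 0, -0.01], [0, 0, 0]], [[0, 0, -0.008], [0, 0, 0]], [[0, 0, -0.005], [0, 0, 0]], [[0, 0, 0], [0, 0, 0]]])

```text
clock: 5.35
eef_pos: [558.4, 83.7, 9.5]
orientation: [-180.0, -0.1, 158.6]
ft_force: [-0.2, -0.1, -1.3]
gripper_width: 0.447
gripper_force: 40.5
```

Emit:
carry_out(plan=[[[0, 0, -0.001], [0, 0, 0]], [[0, 0, 0], [0, 0, 0]], [[0, 0, 0], [0, 0, 0]], [[0, 0, 0.006], [0, 0, 0]], [[0, 0, 0.02], [0, 0, 0]]], fingers=0.65)

```text
clock: 5.85
eef_pos: [557.6, 83.7, 34.5]
orientation: [-179.9, -0.2, 158.6]
ft_force: [0.3, 0.5, 1.0]
gripper_width: 0.646
gripper_force: 0.0
```

Emit:
carry_out(plan=[[[0, 0, 0.04], [0, 0, 0]], [[0, 0, 0.045], [0, 0, 0]], [[-0.015, -0.042, 0.02], [0, 0, 0]], [[-0.015, -0.042, 0], [0, 0, 0]], [[-0.015, -0.042, 0], [0, 0, 0]]], fingers=0.85)

```text
clock: 6.35
eef_pos: [514.4, -43.4, 142.2]
orientation: [180.0, 0.2, 158.7]
ft_force: [0.4, 0.6, -0.2]
gripper_width: 0.85
gripper_force: 0.0
```

Emit:
carry_out(plan=[[[-0.015, -0.042, 0], [0, 0, 0]], [[-0.015, -0.042, 0], [0, 0, 0]], [[-0.015, -0.042, 0], [0, 0, 0]], [[-0.015, -0.042, 0], [0, 0, 0]], [[-0.015, -0.042, 0], [0, 0, 0]]])

```text
clock: 6.85
eef_pos: [438.3, -253.9, 141.0]
orientation: [-180.0, 0.1, 158.6]
ft_force: [1.4, 0.1, 1.0]
gripper_width: 0.853
gripper_force: 0.0
```

Emit:
carry_out(plan=[[[-0.015, -0.042, 0], [0, 0, 0]], [[-0.012, -0.041, 0], [0, 0, 0]], [[0, 0, 0], [0, 0, 0]], [[0, 0, 0], [0, 0, 0]]])

```text
clock: 7.25
eef_pos: [411.6, -336.0, 140.7]
orientation: [180.0, 0.0, 158.5]
ft_force: [0.1, 0.6, 0.6]
gripper_width: 0.853
gripper_force: 0.0
```

```bash
python3 - <<'E'
from h import *
t=cap('top'); print('brass on pin',find(t,'brass',18,(558.8,83.5),26)); 
W=world(t); q=W[(np.hypot(W[...,0]-558.8,W[...,1]-83.5)<20)]; print(np.percentile(q[:,2],[20,50,80,98]))
c=cap('wrist'); f=c['frame']; o=sensors.get_obs(); print(o['eef_pos'],o['ft_force']); cv2.imwrite('pics/w4.png',np.hstack([f[:,100:540],cv2.resize(t['frame'][170:230,200:260],(360,400))]))
print(proj(c,(412,-335,24)),find(c,'bright',24,(412,-335),32))
E
```

```text
brass on pin (array([560.5,  84.8]), array([44.9, 43.2]), array([560.5,  84.8]))
[14.05487722 17.96916781 27.12602736 50.39973496]
[ 411.91062228 -334.05647751  140.35580454] [-0.61298463 -0.30614443  0.50596192]
[319.72382827 192.91461487] (array([ 410.1, -339.1]), array([56.8, 53. ]), array([ 410.1, -338.8]))
```

View pics/w4.png

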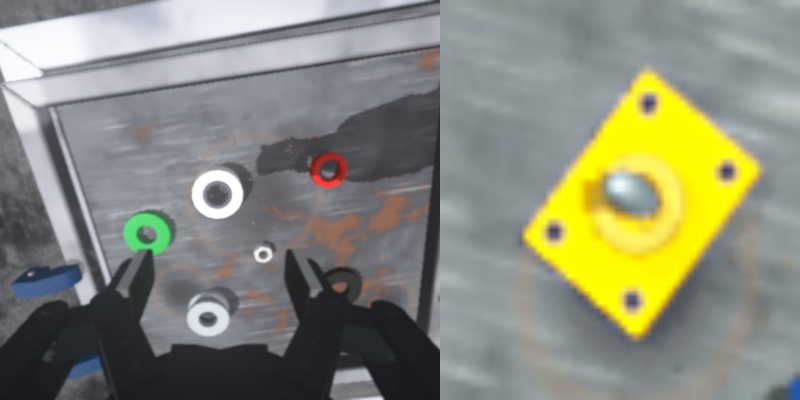

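The right panel shows the brass ring flat on the yellow plate around its pin. On the left, the white roller is at (217,194), within about 2 mm of prediction. Its offset is along the closing axis, so the fingers will centre it.

Emit:
carry_out(plan=[[[0, -0.001, -0.045], [0, 0, 0]], [[0, 0, -0.04], [0, 0, 0]], [[0, 0, -0.025], [0, 0, 0]], [[0, 0, -0.01], [0, 0, 0]], [[0, 0, 0], [0, 0, 0]]], fingers=0.8)

```text
clock: 7.85
eef_pos: [411.7, -334.4, 19.3]
orientation: [179.9, -0.2, 158.7]
ft_force: [-0.5, -0.1, 0.3]
gripper_width: 0.801
gripper_force: 0.0
```

Emit:
carry_out(plan=[[[0, 0, -0.01], [0, 0, 0]], [[0, 0, -0.008], [0, 0, 0]], [[0, 0, 0], [0, 0, 0]]])

```text
clock: 8.15
eef_pos: [412.0, -336.1, 2.1]
orientation: [-180.0, -0.0, 158.6]
ft_force: [-1.0, 0.6, -0.5]
gripper_width: 0.8
gripper_force: 0.0
```

Emit:
carry_out(plan=[[[0, 0, 0], [0, 0, 0]], [[0, 0, 0], [0, 0, 0]], [[0, 0, 0], [0, 0, 0]], [[0, 0, 0], [0, 0, 0]]], fingers=0.4)

```text
clock: 8.55
eef_pos: [412.2, -336.5, 3.0]
orientation: [-180.0, 0.0, 158.6]
ft_force: [-0.7, 1.7, 6.5]
gripper_width: 0.567
gripper_force: 41.4
```

Emit:
carry_out(plan=[[[0, 0, 0.02], [0, 0, 0]], [[0, 0, 0.045], [0, 0, 0]], [[0, 0, 0.045], [0, 0, 0]], [[0.015, 0.042, 0.01], [0, 0, 0]], [[0.015, 0.042, 0], [0, 0, 0]]])

```text
clock: 9.05
eef_pos: [444.1, -253.8, 125.2]
orientation: [-179.9, 0.4, 158.4]
ft_force: [0.5, 1.2, -1.4]
gripper_width: 0.568
gripper_force: 42.0
```

Emit:
carry_out(plan=[[[0.015, 0.042, 0], [0, 0, 0]], [[0.015, 0.042, 0], [0, 0, 0]], [[0.015, 0.042, 0], [0, 0, 0]], [[0.015, 0.042, 0], [0, 0, 0]], [[0.015, 0.042, 0], [0, 0, 0]]])

```text
clock: 9.55
eef_pos: [517.3, -40.5, 122.4]
orientation: [-180.0, 0.0, 158.6]
ft_force: [0.8, -0.7, -0.7]
gripper_width: 0.568
gripper_force: 42.0
```

Emit:
carry_out(plan=[[[0.015, 0.042, 0], [0, 0, 0]], [[0.015, 0.042, 0], [0, 0, 0]], [[0.012, 0.041, 0], [0, 0, 0]], [[0, 0, -0.03], [0, 0, 0]], [[0, 0, 0], [0, 0, 0]]])

```text
clock: 10.05
eef_pos: [556.5, 83.9, 89.7]
orientation: [-179.9, -0.3, 158.8]
ft_force: [-1.5, -1.0, -1.6]
gripper_width: 0.572
gripper_force: 42.0
```

```bash
python3 - <<'E'
from h import *
c=cap('wrist'); f=c['frame']; o=sensors.get_obs(); print(o['eef_pos'],o['orientation'],o['ft_force'])
cv2.imwrite('pics/w5.png',cv2.resize(f[100:350,160:480],None,fx=2.4,fy=2.4))
E
```

```text
[556.81248112  83.03909533  90.87358354] [-179.87319369   -0.25083597  158.70608553] [-0.21946132  1.45042777 -0.05197046]
```

View pics/w5.png

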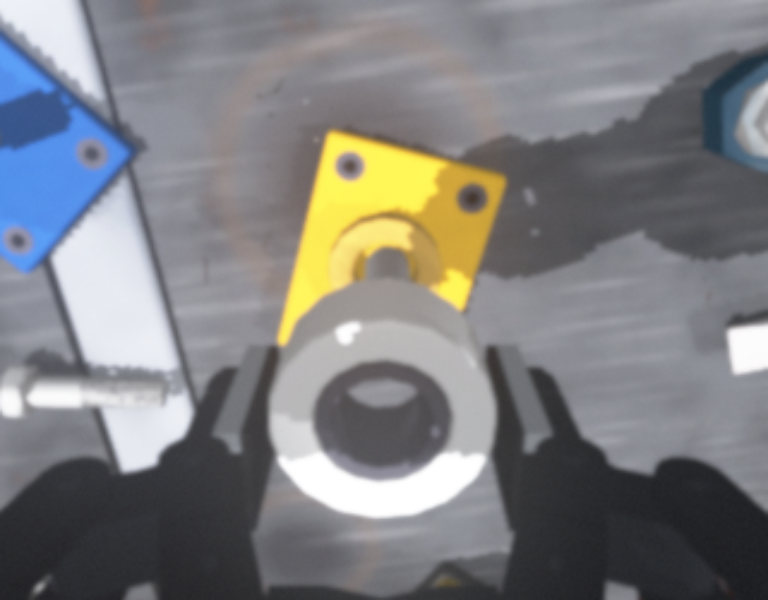

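The white roller is held level at crop (384,415), with the yellow pin at (386,265) on the same line. Lowering.

Emit:
carry_out(plan=[[[0, 0, 0], [0, 0, 0]], [[0, 0, -0.025], [0, 0, 0]], [[0, 0, -0.01], [0, 0, 0]], [[0, 0, -0.008], [0, 0, 0]], [[0, 0, 0], [0, 0, 0]]])

```text
clock: 10.6
eef_pos: [558.4, 82.2, 48.8]
orientation: [-180.0, -0.1, 158.6]
ft_force: [-0.4, -0.1, -1.5]
gripper_width: 0.567
gripper_force: 42.0
```

Emit:
carry_out(plan=[[[0, 0, -0.01], [0, 0, 0]], [[0, 0, -0.01], [0, 0, 0]], [[0, 0, -0.004], [0, 0, 0]], [[0, 0, 0], [0, 0, 0]]])

```text
clock: 11.0
eef_pos: [558.3, 82.8, 24.4]
orientation: [-180.0, -0.1, 158.6]
ft_force: [0.9, -0.1, -1.9]
gripper_width: 0.567
gripper_force: 42.0
```

Emit:
carry_out(plan=[[[0, 0, -0.003], [0, 0, 0]], [[0, 0, 0], [0, 0, 0]]])

```text
clock: 11.2
eef_pos: [559.0, 82.8, 22.1]
orientation: [-180.0, -0.0, 158.6]
ft_force: [-0.1, 0.2, -0.9]
gripper_width: 0.567
gripper_force: 42.0
```

Emit:
carry_out(plan=[[[0, 0, 0], [0, 0, 0]], [[0, 0, 0], [0, 0, 0]], [[0, 0, 0], [0, 0, 0]], [[0, 0, 0.006], [0, 0, 0]], [[0, 0, 0.02], [0, 0, 0]]], fingers=0.75)

```text
clock: 11.7
eef_pos: [557.5, 82.7, 47.4]
orientation: [-179.9, -0.2, 158.6]
ft_force: [-0.1, 0.2, 0.1]
gripper_width: 0.751
gripper_force: 0.0
```

Emit:
carry_out(plan=[[[0, 0, 0.04], [0, 0, 0]], [[0, 0, 0.045], [0, 0, 0]], [[0.002, -0.041, 0], [0, 0, 0]], [[0.002, -0.041, 0], [0, 0, 0]], [[0.002, -0.041, 0], [0, 0, 0]]])

```text
clock: 12.2
eef_pos: [565.4, -41.3, 134.6]
orientation: [180.0, 0.1, 158.7]
ft_force: [1.1, 0.3, 0.3]
gripper_width: 0.744
gripper_force: 0.0
```

Emit:
carry_out(plan=[[[0.002, -0.041, 0], [0, 0, 0]], [[0.002, -0.041, 0], [0, 0, 0]], [[0.003, -0.041, 0], [0, 0, 0]], [[0.003, -0.041, 0], [0, 0, 0]], [[0.003, -0.041, 0], [0, 0, 0]]])

```text
clock: 12.7
eef_pos: [577.9, -247.0, 133.9]
orientation: [-180.0, 0.0, 158.6]
ft_force: [0.9, 0.4, -0.2]
gripper_width: 0.751
gripper_force: 0.0
```

Emit:
carry_out(plan=[[[0, 0, 0], [0, 0, 0]], [[0, 0, 0], [0, 0, 0]]])

```text
clock: 12.9
eef_pos: [577.8, -246.0, 133.5]
orientation: [180.0, 0.0, 158.5]
ft_force: [-0.3, 0.7, -0.7]
gripper_width: 0.752
gripper_force: 0.0
```

```bash
python3 - <<'E'
from h import *
t=cap('top'); print('white on pin',find(t,'bright',42,(558.8,83.5),32)); 
W=world(t); q=W[(np.hypot(W[...,0]-558.8,W[...,1]-83.5)<22)]; print(np.percentile(q[:,2],[20,50,80,98]))
c=cap('wrist'); o=sensors.get_obs(); print(o['eef_pos'],o['ft_force'])
print(find(c,'black',10,(577,-245),38),find(c,'black',10,(577,-245),33))
E
```

```text
white on pin (array([558.1,  81.8]), array([48.3, 50.9]), array([558.1,  81.8]))
[39.75537757 41.55315079 43.89971693 48.92114604]
[ 577.54296294 -244.10378862  133.30018535] [ 0.64449533  0.46510361 -0.0850778 ]
(array([ 588.4, -252.2]), array([8.2, 1.1]), array([ 587.9, -252. ])) (array([ 588.4, -252.2]), array([8.2, 1.1]), array([ 587.9, -252. ]))
```

White roller is seated (top at 41.6 mm against a nominal 42). The tool is over the spacer, within 1 mm of the top-view estimate. Descending and gripping.

Emit:
carry_out(plan=[[[0, -0.0, -0.045], [0, 0, 0]], [[0, 0, -0.04], [0, 0, 0]], [[0, 0, -0.025], [0, 0, 0]], [[0, 0, -0.008], [0, 0, 0]], [[0, 0, 0], [0, 0, 0]]], fingers=0.8)

```text
clock: 13.5
eef_pos: [577.3, -243.6, 14.4]
orientation: [180.0, -0.2, 158.7]
ft_force: [-0.1, 0.4, 0.6]
gripper_width: 0.803
gripper_force: 0.0
```

Emit:
carry_out(plan=[[[0, 0, -0.008], [0, 0, 0]], [[0, 0, -0.006], [0, 0, 0]], [[0, 0, -0.002], [0, 0, 0]], [[0, 0, 0], [0, 0, 0]]])

```text
clock: 13.9
eef_pos: [578.1, -245.3, -0.5]
orientation: [-180.0, 0.0, 158.6]
ft_force: [1.1, -0.4, -0.8]
gripper_width: 0.8
gripper_force: 0.0
```

Emit:
carry_out(plan=[[[0, 0, 0], [0, 0, 0]], [[0, 0, 0], [0, 0, 0]], [[0, 0, 0], [0, 0, 0]], [[0, 0, 0], [0, 0, 0]]], fingers=0.4)

```text
clock: 14.3
eef_pos: [578.3, -245.5, 0.3]
orientation: [-180.0, 0.0, 158.6]
ft_force: [-2.1, -0.3, 5.5]
gripper_width: 0.578
gripper_force: 40.4
```

Emit:
carry_out(plan=[[[0, 0, 0.02], [0, 0, 0]], [[0, 0, 0.045], [0, 0, 0]], [[0, 0, 0.04], [0, 0, 0]], [[-0.019, 0.036, 0], [0, 0, 0]], [[-0.019, 0.036, 0], [0, 0, 0]]])

```text
clock: 14.8
eef_pos: [541.6, -174.0, 106.5]
orientation: [-180.0, 0.3, 158.5]
ft_force: [-0.2, 1.7, -0.5]
gripper_width: 0.577
gripper_force: 41.7
```

Emit:
carry_out(plan=[[[-0.019, 0.036, 0], [0, 0, 0]], [[-0.019, 0.036, 0], [0, 0, 0]], [[-0.019, 0.036, 0], [0, 0, 0]], [[-0.019, 0.036, 0], [0, 0, 0]], [[0, 0, 0], [0, 0, 0]]])

```text
clock: 15.3
eef_pos: [459.3, -25.5, 104.0]
orientation: [180.0, -0.3, 158.8]
ft_force: [-0.4, 0.3, -1.4]
gripper_width: 0.581
gripper_force: 41.8
```

Emit:
carry_out(plan=[[[0, 0, 0], [0, 0, 0]], [[0, 0, 0], [0, 0, 0]]])

```text
clock: 15.5
eef_pos: [465.4, -30.1, 104.7]
orientation: [-180.0, 0.1, 158.6]
ft_force: [0.6, -0.3, -1.2]
gripper_width: 0.577
gripper_force: 41.8
```

```bash
python3 - <<'E'
from h import *
c=cap('wrist'); f=c['frame']; o=sensors.get_obs(); print(o['eef_pos'],o['orientation'],o['ft_force'])
print(proj(c,(464.3,-28.5,62)), find(c,'blue',8,(464.3,-28.5),60))
cv2.imwrite('pics/w6.png',cv2.resize(f[100:350,160:480],None,fx=2.4,fy=2.4))
E
```

```text
[465.46394283 -30.26215887 104.61886039] [-1.79998821e+02  1.09426484e-01  1.58596845e+02] [-0.29662988  0.13111516 -0.26242281]
[321.72311774 221.20152077] (array([465.4, -29.8]), array([83.1, 63.4]), array([465.7, -29.7]))
```

View pics/w6.png

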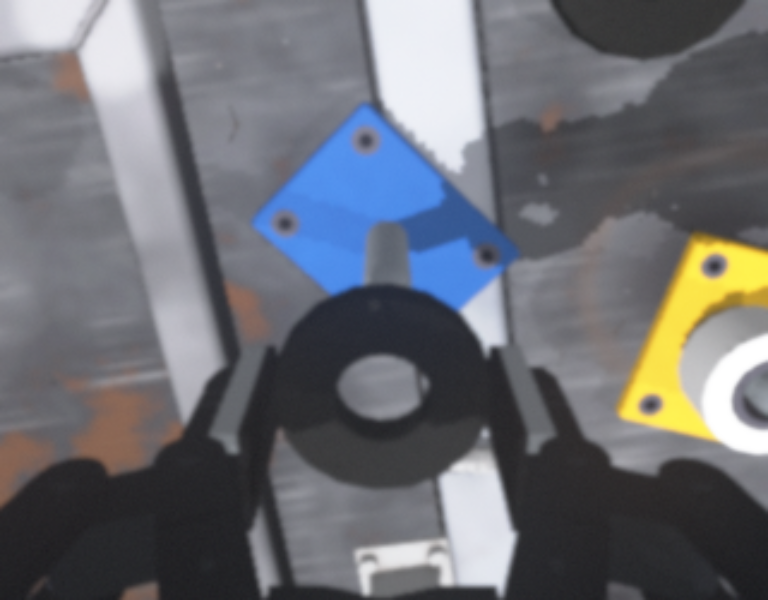

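The spacer is held level at crop (382,388), and the blue pin is at (388,250). The plate's wrist fix is (465.4, -29.8). I'll nudge 1 mm and lower.

Emit:
carry_out(plan=[[[0, 0.001, -0.025], [0, 0, 0]], [[0, 0, -0.015], [0, 0, 0]], [[0, 0, -0.01], [0, 0, 0]], [[0, 0, -0.008], [0, 0, 0]], [[0, 0, 0], [0, 0, 0]]])

```text
clock: 16.05
eef_pos: [463.8, -28.6, 45.5]
orientation: [-180.0, -0.1, 158.6]
ft_force: [0.0, 0.3, 0.3]
gripper_width: 0.578
gripper_force: 41.8
```

Emit:
carry_out(plan=[[[0, 0, -0.015], [0, 0, 0]], [[0, 0, -0.012], [0, 0, 0]], [[0, 0, -0.006], [0, 0, 0]], [[0, 0, -0.003], [0, 0, 0]], [[0, 0, 0], [0, 0, 0]]])

```text
clock: 16.55
eef_pos: [464.2, -28.3, 10.4]
orientation: [-180.0, 0.0, 158.6]
ft_force: [0.7, -0.1, -0.3]
gripper_width: 0.576
gripper_force: 41.8
```

Emit:
carry_out(plan=[[[0, 0, -0.001], [0, 0, 0]], [[0, 0, 0], [0, 0, 0]], [[0, 0, 0], [0, 0, 0]], [[0, 0, 0.006], [0, 0, 0]], [[0, 0, 0.02], [0, 0, 0]]], fingers=0.75)

```text
clock: 17.05
eef_pos: [462.8, -28.0, 34.8]
orientation: [-180.0, -0.2, 158.6]
ft_force: [-0.2, 0.0, -0.4]
gripper_width: 0.752
gripper_force: 0.0
```

Emit:
carry_out(plan=[[[0, 0, 0.045], [0, 0, 0]], [[0, 0, 0.045], [0, 0, 0]], [[0.0095, -0.042, 0], [0, 0, 0]], [[0.0095, -0.042, 0], [0, 0, 0]], [[0.0095, -0.042, 0], [0, 0, 0]]])

```text
clock: 17.55
eef_pos: [493.1, -155.5, 126.7]
orientation: [-180.0, 0.1, 158.7]
ft_force: [0.4, -0.6, 0.7]
gripper_width: 0.752
gripper_force: 0.0
```

Emit:
carry_out(plan=[[[0.0095, -0.042, 0], [0, 0, 0]], [[0.0095, -0.042, 0], [0, 0, 0]], [[0.0095, -0.042, 0], [0, 0, 0]], [[0.0095, -0.042, 0], [0, 0, 0]], [[0.0095, -0.042, 0], [0, 0, 0]]])

```text
clock: 18.05
eef_pos: [540.0, -365.9, 125.8]
orientation: [-180.0, 0.0, 158.6]
ft_force: [0.5, 0.6, 0.5]
gripper_width: 0.747
gripper_force: 0.0
```

Emit:
carry_out(plan=[[[0.008, -0.035, 0], [0, 0, 0]], [[0, 0, 0], [0, 0, 0]], [[0, 0, 0], [0, 0, 0]]])

```text
clock: 18.35
eef_pos: [547.6, -399.6, 125.3]
orientation: [180.0, -0.0, 158.6]
ft_force: [0.6, 0.4, -0.2]
gripper_width: 0.748
gripper_force: 0.0
```

```bash
python3 - <<'E'
from h import *
t=cap('top'); W=world(t); d=np.hypot(W[...,0]-464.5,W[...,1]-29*-1*-1)
q=W[(d<24)]; print(np.percentile(q[:,2],[10,20,50,80,98])); print(find(t,'black',18,(464.5,-29),40))
c=cap('wrist'); f=c['frame']; o=sensors.get_obs(); print(o['eef_pos'],o['ft_force']); W=world(c)
m=((W[...,2]>17)&(W[...,2]<32)&(np.hypot(W[...,0]-548,W[...,1]+400)<40)).astype(np.uint8)
cs=max(cv2.findContours(m,0,1)[0],key=cv2.contourArea); P=np.array([ray(c,*p[0],24)[:2] for p in cs],np.float32); print(cv2.minAreaRect(P))
cv2.imwrite('pics/w7.png',np.hstack([f[:,100:540],cv2.resize(t['frame'][205:265,245:305],(360,400))]))
E
```

```text
[-2.96552805 -1.90204944  0.12087158  1.7911845   8.51811595]
(array([462.6, -30.4]), array([41.5, 47.2]), array([464.9, -29.4]))
[ 547.36840395 -397.83944207  125.17177067] [-0.04494606  0.86776613 -0.01849821]
((549.4248657226562, -404.1692199707031), (48.809669494628906, 49.57517623901367), 68.54846954345703)
```

View pics/w7.png

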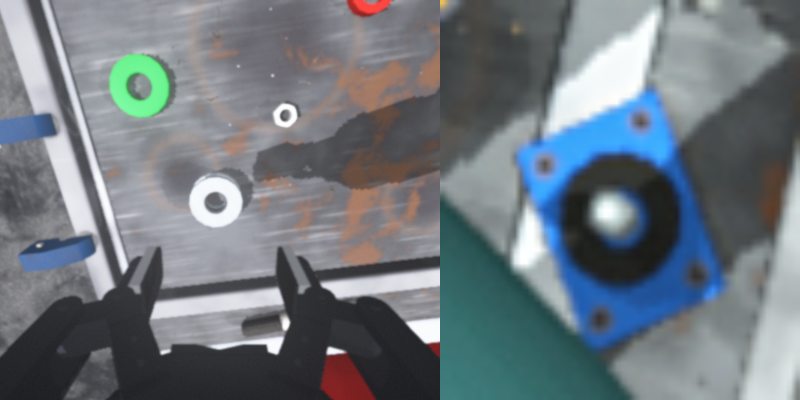

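The spacer sits flat on the blue plate around the pin (right panel). The grooved roller is at (215,200) on the left. The wrist fix is (549.4, -404.2), so I'll correct by a few mm and descend.

Emit:
carry_out(plan=[[[0.0015, -0.003, -0.045], [0, 0, 0]], [[0, 0, -0.04], [0, 0, 0]], [[0, 0, -0.02], [0, 0, 0]], [[0, 0, -0.004], [0, 0, 0]], [[0, 0, 0], [0, 0, 0]]], fingers=0.8)

```text
clock: 18.95
eef_pos: [549.3, -400.9, 16.1]
orientation: [180.0, -0.1, 158.7]
ft_force: [0.4, -0.6, 0.1]
gripper_width: 0.804
gripper_force: 0.0
```

Emit:
carry_out(plan=[[[0, 0, -0.008], [0, 0, 0]], [[0, 0, -0.005], [0, 0, 0]], [[0, 0, -0.002], [0, 0, 0]], [[0, 0, 0], [0, 0, 0]]])

```text
clock: 19.35
eef_pos: [549.5, -402.3, 1.4]
orientation: [-180.0, 0.0, 158.6]
ft_force: [-0.5, 0.4, -0.7]
gripper_width: 0.8
gripper_force: 0.0
```

Emit:
carry_out(plan=[[[0, 0, 0], [0, 0, 0]], [[0, 0, 0], [0, 0, 0]], [[0, 0, 0], [0, 0, 0]], [[0, 0, 0], [0, 0, 0]]], fingers=0.4, newtons=60)

```text
clock: 19.75
eef_pos: [549.7, -402.6, 2.2]
orientation: [-180.0, 0.0, 158.6]
ft_force: [-1.3, 0.7, 5.8]
gripper_width: 0.565
gripper_force: 61.5
```

Emit:
carry_out(plan=[[[0, 0, 0.02], [0, 0, 0]], [[0, 0, 0.045], [0, 0, 0]], [[0, 0, 0.045], [0, 0, 0]], [[-0.0094, 0.0415, 0], [0, 0, 0]], [[-0.0094, 0.0415, 0], [0, 0, 0]]])

```text
clock: 20.25
eef_pos: [532.0, -320.3, 113.3]
orientation: [-179.9, 0.3, 158.5]
ft_force: [0.5, 0.7, -2.3]
gripper_width: 0.572
gripper_force: 62.7
```

Emit:
carry_out(plan=[[[-0.0094, 0.0415, 0], [0, 0, 0]], [[-0.0094, 0.0415, 0], [0, 0, 0]], [[-0.0094, 0.0415, 0], [0, 0, 0]], [[-0.0094, 0.0415, 0], [0, 0, 0]], [[-0.0094, 0.0415, 0], [0, 0, 0]]])

```text
clock: 20.75
eef_pos: [483.0, -110.2, 111.2]
orientation: [180.0, 0.0, 158.6]
ft_force: [0.6, 0.6, -1.6]
gripper_width: 0.566
gripper_force: 62.7
```

Emit:
carry_out(plan=[[[-0.0094, 0.0415, 0], [0, 0, 0]], [[-0.0094, 0.0415, 0], [0, 0, 0]], [[0, 0, 0], [0, 0, 0]], [[0, 0, 0], [0, 0, 0]], [[0, 0, 0], [0, 0, 0]]])

```text
clock: 21.25
eef_pos: [465.8, -29.6, 111.5]
orientation: [-180.0, 0.1, 158.6]
ft_force: [0.7, -0.9, -2.1]
gripper_width: 0.567
gripper_force: 62.8
```

```bash
python3 - <<'E'
from h import *
c=cap('wrist'); f=c['frame']; o=sensors.get_obs(); print(o['eef_pos'],o['orientation'],o['ft_force'],o['gripper_width'])
cv2.imwrite('pics/w8.png',cv2.resize(f[100:350,160:480],None,fx=2.4,fy=2.4))
E
```

```text
[465.82580187 -29.84298609 111.41188695] [-1.79988861e+02  6.93850362e-02  1.58586418e+02] [-0.19035479  0.17451819 -1.07909691] 0.566406271430079
```

View pics/w8.png

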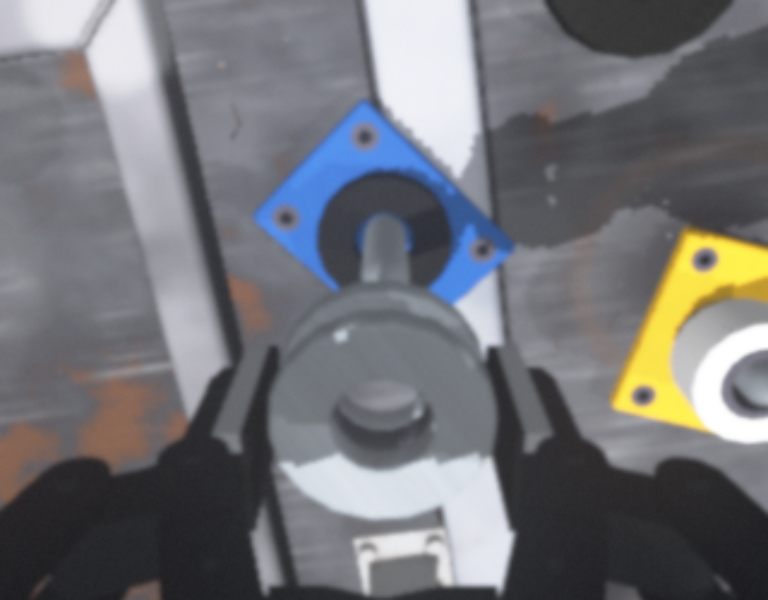

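The grooved roller is level at crop (383,415), and the pin at (387,245) lines up. Lowering to just above home.

Emit:
carry_out(plan=[[[-0.0005, 0.001, -0.025], [0, 0, 0]], [[0, 0, -0.015], [0, 0, 0]], [[0, 0, -0.01], [0, 0, 0]], [[0, 0, -0.008], [0, 0, 0]], [[0, 0, 0], [0, 0, 0]]])

```text
clock: 21.8
eef_pos: [464.1, -28.2, 52.5]
orientation: [-180.0, -0.1, 158.6]
ft_force: [-0.5, 0.0, -1.5]
gripper_width: 0.567
gripper_force: 62.7
```

Emit:
carry_out(plan=[[[0, 0, -0.012], [0, 0, 0]], [[0, 0, -0.01], [0, 0, 0]], [[0, 0, -0.006], [0, 0, 0]], [[0, 0, -0.003], [0, 0, 0]], [[0, 0, 0], [0, 0, 0]]])

```text
clock: 22.3
eef_pos: [464.2, -27.7, 22.0]
orientation: [-180.0, -0.0, 158.6]
ft_force: [-0.5, 0.6, -2.5]
gripper_width: 0.565
gripper_force: 62.8
```

Emit:
carry_out(plan=[[[0, 0, -0.001], [0, 0, 0]], [[0, 0, 0], [0, 0, 0]], [[0, 0, 0], [0, 0, 0]], [[0, 0, 0.006], [0, 0, 0]], [[0, 0, 0.02], [0, 0, 0]]], fingers=0.75, newtons=40)

```text
clock: 22.8
eef_pos: [463.2, -27.5, 46.8]
orientation: [-180.0, -0.2, 158.6]
ft_force: [-0.5, -0.5, 0.2]
gripper_width: 0.751
gripper_force: 0.0
```

Emit:
carry_out(plan=[[[0, 0, 0.045], [0, 0, 0]], [[0, 0, 0.035], [0, 0, 0]], [[-0.006, -0.039, 0], [0, 0, 0]], [[-0.006, -0.039, 0], [0, 0, 0]], [[-0.006, -0.039, 0], [0, 0, 0]]])

```text
clock: 23.3
eef_pos: [446.5, -145.9, 128.5]
orientation: [-180.0, 0.1, 158.7]
ft_force: [1.0, -0.9, 0.8]
gripper_width: 0.751
gripper_force: 0.0
```

Emit:
carry_out(plan=[[[-0.006, -0.039, 0], [0, 0, 0]], [[-0.007, -0.039, 0], [0, 0, 0]], [[0, 0, 0], [0, 0, 0]], [[0, 0, 0], [0, 0, 0]]], fingers=0.65)

```text
clock: 23.7
eef_pos: [433.1, -223.4, 127.6]
orientation: [180.0, 0.0, 158.5]
ft_force: [-0.0, -0.3, 0.0]
gripper_width: 0.65
gripper_force: 0.0
```

```bash
python3 - <<'E'
from h import *
t=cap('top'); W=world(t); d=np.hypot(W[...,0]-464.5,W[...,1]+29)
q=W[(d<22)&(d>12)]; print(np.percentile(q[:,2],[10,20,50,80,98]))
c=cap('wrist'); o=sensors.get_obs(); print(o['eef_pos'],o['ft_force'],find(c,'red',12,(433.3,-224),30))
E
```

```text
[39.24365671 40.33110215 41.45468464 42.99072461 45.25531263]
[ 433.10429904 -221.75545044  127.37817653] [-0.03054112 -0.4660695  -0.39304996] (array([ 432.9, -225.3]), array([33.5, 34. ]), array([ 432.9, -225.4]))
```

Emit:
carry_out(plan=[[[0, -0.002, -0.045], [0, 0, 0]], [[0, 0, -0.04], [0, 0, 0]], [[0, 0, -0.022], [0, 0, 0]], [[0, 0, -0.006], [0, 0, 0]], [[0, 0, 0], [0, 0, 0]]])

```text
clock: 24.3
eef_pos: [433.1, -223.4, 13.8]
orientation: [180.0, -0.1, 158.7]
ft_force: [-1.2, 0.0, 0.6]
gripper_width: 0.648
gripper_force: 0.0
```

Emit:
carry_out(plan=[[[0, 0, -0.007], [0, 0, 0]], [[0, 0, -0.005], [0, 0, 0]], [[0, 0, 0], [0, 0, 0]]])

```text
clock: 24.6
eef_pos: [433.7, -224.8, 2.5]
orientation: [-180.0, 0.0, 158.6]
ft_force: [0.0, -0.2, -0.1]
gripper_width: 0.65
gripper_force: 0.0
```

Emit:
carry_out(plan=[[[0, 0, 0], [0, 0, 0]], [[0, 0, 0], [0, 0, 0]], [[0, 0, 0], [0, 0, 0]], [[0, 0, 0], [0, 0, 0]]], fingers=0.25)

```text
clock: 25.0
eef_pos: [433.7, -225.0, 3.1]
orientation: [-180.0, 0.1, 158.6]
ft_force: [-0.9, 0.8, 6.1]
gripper_width: 0.397
gripper_force: 39.1
```

Emit:
carry_out(plan=[[[0, 0, 0.02], [0, 0, 0]], [[0, 0, 0.045], [0, 0, 0]], [[0, 0, 0.045], [0, 0, 0]], [[0.006, 0.039, 0], [0, 0, 0]], [[0.006, 0.039, 0], [0, 0, 0]]])

```text
clock: 25.5
eef_pos: [447.1, -147.5, 114.5]
orientation: [-180.0, 0.3, 158.5]
ft_force: [-0.4, 0.8, -0.8]
gripper_width: 0.397
gripper_force: 40.0
```

Emit:
carry_out(plan=[[[0.006, 0.039, 0], [0, 0, 0]], [[0.006, 0.039, 0], [0, 0, 0]], [[0.007, 0.04, 0], [0, 0, 0]], [[0, 0, 0], [0, 0, 0]], [[0, 0, 0], [0, 0, 0]]])

```text
clock: 26.0
eef_pos: [464.4, -28.2, 112.5]
orientation: [-180.0, 0.0, 158.8]
ft_force: [-0.5, -0.2, -1.2]
gripper_width: 0.4
gripper_force: 40.1
```

Emit:
carry_out(plan=[[[0, 0, 0], [0, 0, 0]]])

```text
clock: 26.1
eef_pos: [464.5, -29.5, 112.4]
orientation: [-180.0, 0.0, 158.6]
ft_force: [-0.6, -0.3, -0.4]
gripper_width: 0.405
gripper_force: 40.1
```

```bash
python3 - <<'E'
from h import *
c=cap('wrist'); f=c['frame']; o=sensors.get_obs(); print(o['eef_pos'],o['orientation'],o['ft_force'],o['gripper_width'])
cv2.imwrite('pics/w9.png',cv2.resize(f[100:350,160:480],None,fx=2.4,fy=2.4))
E
```

```text
[464.42518352 -29.83066463 112.36253744] [-1.79976953e+02  1.61914314e-02  1.58574959e+02] [-0.47129673  0.63195951 -0.4251428 ] 0.39453267109318296
```

View pics/w9.png

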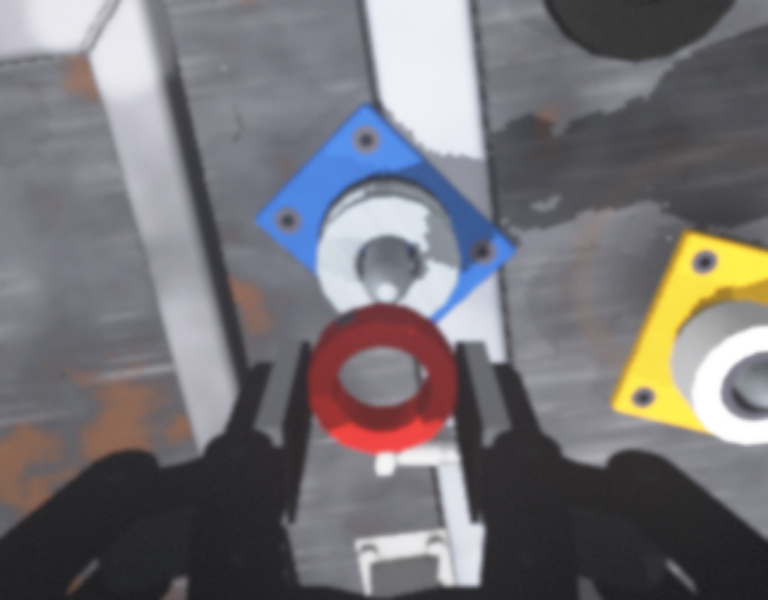

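The collar is level at crop (383,378) and the pin nose is at (388,290). The grooved roller is seated below. Lowering.

Emit:
carry_out(plan=[[[0, 0.001, -0.025], [0, 0, 0]], [[0, 0, -0.015], [0, 0, 0]], [[0, 0, -0.008], [0, 0, 0]], [[0, 0, -0.006], [0, 0, 0]], [[0, 0, 0], [0, 0, 0]]])

```text
clock: 26.65
eef_pos: [464.2, -28.3, 57.9]
orientation: [-180.0, -0.0, 158.6]
ft_force: [-0.0, 0.0, -0.0]
gripper_width: 0.401
gripper_force: 40.1
```

Emit:
carry_out(plan=[[[0, 0, -0.006], [0, 0, 0]], [[0, 0, -0.004], [0, 0, 0]], [[0, 0, -0.002], [0, 0, 0]], [[0, 0, 0], [0, 0, 0]]])

```text
clock: 27.05
eef_pos: [464.3, -27.7, 46.1]
orientation: [-180.0, -0.0, 158.6]
ft_force: [0.6, -0.8, -0.4]
gripper_width: 0.4
gripper_force: 40.1
```

Release, rise, and step aside for a final check.

Emit:
carry_out(plan=[[[0, 0, -0.001], [0, 0, 0]], [[0, 0, 0], [0, 0, 0]], [[0, 0, 0], [0, 0, 0]], [[0, 0, 0.006], [0, 0, 0]], [[0, 0, 0.02], [0, 0, 0]]], fingers=0.6)

```text
clock: 27.55
eef_pos: [463.1, -27.5, 70.7]
orientation: [-180.0, -0.2, 158.6]
ft_force: [0.6, -0.5, 0.3]
gripper_width: 0.598
gripper_force: 0.0
```

Emit:
carry_out(plan=[[[0, 0, 0.045], [0, 0, 0]], [[0, 0, 0.045], [0, 0, 0]], [[-0.01, -0.045, 0.01], [0, 0, 0]], [[-0.01, -0.045, 0], [0, 0, 0]], [[0, -0.045, 0], [0, 0, 0]]])

```text
clock: 28.05
eef_pos: [443.4, -163.6, 172.7]
orientation: [-180.0, 0.1, 158.7]
ft_force: [0.8, -0.4, -0.6]
gripper_width: 0.597
gripper_force: 0.0
```

Emit:
carry_out(plan=[[[0, -0.04, 0], [0, 0, 0]], [[0, 0, 0], [0, 0, 0]], [[0, 0, 0], [0, 0, 0]], [[0, 0, 0], [0, 0, 0]]])

```text
clock: 28.45
eef_pos: [443.9, -201.7, 171.3]
orientation: [180.0, -0.1, 158.7]
ft_force: [0.1, -0.2, -0.4]
gripper_width: 0.6
gripper_force: 0.0
```

```bash
python3 - <<'E'
from h import *
t=cap('top'); s=cap('side'); W=world(t); 
for n,(x,y),a,b in (('blue',(464.7,-29),10,16),('yellow',(559,83.5),12,22)):
    d=np.hypot(W[...,0]-x,W[...,1]-y); q=W[(d<b)&(d>a)]; print(n,np.percentile(q[:,2],[20,50,80]))
print(find(t,'red',54,(464.7,-29),26))
a=cv2.resize(s['frame'][130:210,235:345],(550,400)); b=cv2.resize(t['frame'][170:270,210:310],(250,250)); b=np.vstack([b,np.zeros((150,250,3),np.uint8)])
cv2.imwrite('pics/fin.png',np.hstack([a,b]))
E
```

```text
blue [45.24679206 52.92057143 54.70082327]
yellow [40.43509824 41.88909866 43.22400578]
(array([462.6, -28.2]), array([31.8, 31.7]), array([463.5, -27.6]))
```

View pics/fin.png

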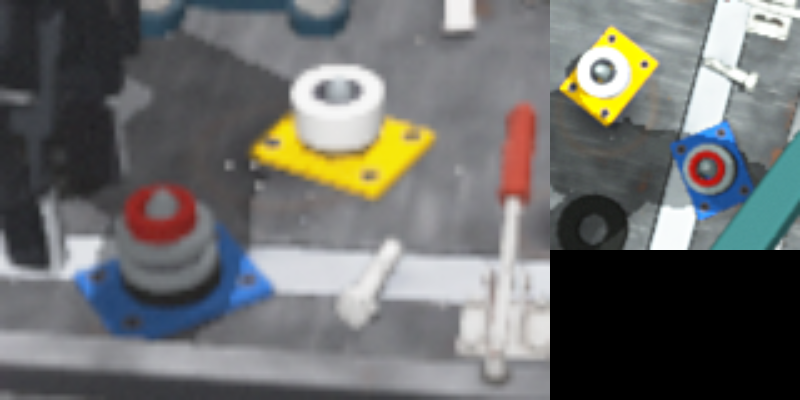

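Both stacks are closed up and level: the blue stack's top is at about 54 mm and the yellow's at about 42 mm, both as nominal. The bolt is undisturbed and the gripper is clear. Handing in.

```bash
python3 -c "
from workcell import ticket
print(ticket.job_done())"
```

```text
the job is handed in; nothing more can be done
None
```

Both roller stacks are built and released, and the job was handed in at about 28 s. The last camera check showed both stacks level and closed up, at about 53 mm (blue) and 42 mm (yellow) against 54 and 42 nominal. The hand-in returned no verdict.

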